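# Purge the air line with the key switch

## Task

Purge the air line: take the key with the square head out of the wooden key block, push its blade fully home into the lock on top of the grey air supply box, easing it past the stiff pins, and turn it a quarter turn clockwise (seen from above) up to its stop. The lock springs back when let go, so finish while still holding the key turned in your grip. Leave the round-headed key in its slot and the chisel, the toe bone and the rock where they are.

Things in the scene. Friction and masses are not known exactly. Their poses are not given: they have to be found in the camera images.
- square_key_center (a point): Centre of the square black head of the loose key to use (60 g), standing upright, blade down, in either slot of the key block. x along the head's width, 36 mm; y through its thickness, 10 mm (grasp across this); z up, head 41 mm tall, from 20.5 mm below to 20.5 mm above this point. Under the head a round collar, 22 mm across, 6 mm high, its underside 26 mm below this point.
- square_key_tip (a point): Lowest point of the square key's blade, 63 mm below its head centre, same axes. Above it the flat steel blade, 16 mm (x) by 4 mm (y), starting 35 mm below the head centre; its last 10 mm taper to 5 by 1.6 mm. Between blade and collar a round neck, 4.4 mm thick and 9 mm long. The key is the same after a half turn about z.
- round_key_center (a point): Centre of the head of the other key, which stays in its slot: the same but for its round head, 41 mm in diameter and 10 mm thick. It stands in the block's other slot, 72 mm from the square one along both heads' x axes.
- key_block: Fixed wooden block, 150 mm (x) by 60 mm (y) by 50 mm high, origin at the centre of its underside. Two slots in its top, 18 mm (x) by 6 mm (y), 42 mm deep, at x = -36 mm and +36 mm; the keys' collars rest on its top. A key is free when lifted straight up by 40 mm.
- lock_mouth (a point): Centre of the keyway in the top face of the steel lock plate, 78 mm above the bench; x along the keyway, y across, z up. Keyway 17.6 by 5.6 mm with 2 mm chamfer; takes the key either way round, blade along x. Fully home: collar on the plate, head centre 26 mm above this point. Two sticky spring pins press on the blade's edges, first with the head centre about 43 mm above this point, then 34 mm.
- air_box: Fixed grey air supply box, 130 mm (x) by 110 mm (y) by 72 mm high, origin at the centre of its underside, a gauge and two brass outlets on its -x side. The lock plate, 56 mm square and 6 mm thick, is on the middle of its top. Pushing the key past each pin takes some 5 to 12 N; if it sticks, wiggle a little and push on. The key turns freely only when within 3 mm of home, and cannot come out while turned.
- lock_plug (a joint): Turn of the lock's plug under the plate, rad: 0 at rest (in line with the keyway), growing clockwise seen from above, stop at 1.5. A spring turns it back to 0 when let go; holding it at the stop takes about 0.16 N m. The blade has about 0.2 rad of play in the plug, so the key turns a little farther than the plug.
- chisel: Hand chisel with wooden handle, 183 mm long, lying on the bench between box and block; bystander.
- toe_bone: Small fossil toe bone, 67 x 82 x 30 mm, on the bench in front of the drawer cabinet; bystander.
- rock: Lump of rock, 58 x 56 x 29 mm, at the left rear of the bench; bystander.

How it is judged:
On the way, in this order (a step that is already met when the one before it is completed fails the run):
1. the square-headed key is fully home in the lock, not yet turned (z of square_key_center in the frame of lock_mouth below 0.029 m and horizontal distance between square_key_center and lock_mouth below 0.006 m and angle between square_key_center's own z axis and vertical below 0.12 rad and value of joint lock_plug below 0.6 rad), for 0.1 s.
2. the key, fully home, is turned a quarter clockwise (z of square_key_center in the frame of lock_mouth below 0.029 m and horizontal distance between square_key_center and lock_mouth below 0.006 m and angle between square_key_center's own z axis and vertical below 0.12 rad and value of joint lock_plug above 1.3 rad), for 0.3 s.
At the end, for the whole second after the job is handed in: The square-headed key is home in the lock (collar within 3 mm of the plate), the plug turned clockwise more than 1.3 rad and held there by the fingers on the key (over 2 N); the round-headed key is within 15 mm, and chisel, toe bone and rock within 30 mm, of where they were (all of step 2 and contact force between the fingers and square_key above 2 N and distance of round_key_center from where it was at the start of the episode below 0.015 m and distance of each of chisel, toe_bone, rock from where it was at the start of the episode below 0.03 m); the arm keeps its last pose, push and grip.
It fails at once if the round-headed key is pulled from its slot (distance of round_key_center from where it was at the start of the episode above 0.03 m).
It fails at once if a bystander is knocked away (distance of any of chisel, toe_bone, rock from where it was at the start of the episode above 0.06 m).
It also fails if it takes over 48 s, if anything falls off the work surface, if the arm or the gripper's body presses on something with over 40 N, if the wrist force passes 120 N, or if a joint passes its speed limit or range.

## Robot

A 7-joint arm with a two-finger parallel gripper is mounted at the origin on a cart in front of the work surface, level with it; the furniture and walls round the work are solid. World frame = base frame: x ahead of the robot, y to its left, z up, the work surface at z = 0. Lengths are in m, angles in rad, forces in N, time in s.
With the tool pointing down it reaches from about 0.425 to 0.95 m from the base axis. Payload 16.7 kg.
Tool frame: the origin (TCP) lies midway between the tips of the shut fingers; the grasp point (between the pads) lies 19 mm behind it; z points along the fingers, y is the line along which they close (so a half turn about z gives the same grasp; the last joint's range is limited). The gripper opens to 94 mm and grips with 3 to 60 N. Pads are 16 mm wide; open, the fingers measure 119 mm over their backs; the gripper's body (75 mm by 177 mm) begins 78 mm behind the grasp point.
Start: joints at [1.129, 0.426, 0.074, 1.606, -0.034, 1.111, -0.067], TCP at [0.195, -0.646, 0.205] pointing down, gripper open.
Joint ranges: [-2.85, 2.85], [-0.5, 2.14], [-1.23, 1.37], [0.21, 2.46], [-1.02, 4.16], [0.16, 2.05], [-2.73, 2.73]. Speed limits (rad/s): [1.89, 1.89, 2.39, 2.39, 3.01, 3.01, 3.01].

## Interface

Orientations are given as a unit quaternion [x, y, z, w].
In Python, from plant import r gives the robot as it stands.
- The arm moves only by the tool apply_moves, never from a script. Its argument "rows" is a list of rows, each an object of numbers: "wx", "wy", "wz": the turn, a rotation vector about the tool's x, y, z in degrees; "tx", "ty", "tz": the shift along the tool's x, y, z in mm; "jaw": the closure in counts, from 0 (fully open) to 255 (shut). A call has 1 to 10 rows; each row shifts and turns the commanded pose from where the row before left it, along the tool's axes as they then stand; what a row does not reach is not made up. A row lasts 1/12 s, in which the tool goes at most 41.7 mm and 7.16 degrees, less where a joint would pass 70% of its speed; a pose out of reach is approached as far as the arm can. A call is refused whole if a number of a shift passes 41.7 or a number of a turn 7.16, either way. A call with a gripper value outside its range is refused whole. The fingers move at their own pace and stop on an object; "force" is the grip in N (left out, the last holds). Time passes only in rows, so rows that do not move let the fingers close. It gives the time, the measured TCP pose, the force, the opening and the grip force at its end, in the units of the state.
- r.observe(): the state, without advancing time (a new reading comes with each control period).
- r.capture(name): name is "scene" or "top"; returns a dict with "image" (420x560x3 uint8, red, green, blue), "range_z" (420x560 float32, m along the optical axis (not along the pixel's ray), 0 where there is no reading), "intrinsics" (3x3 intrinsics, pixels), "R" (3x3) and "t" (3): a world point X has camera coordinates R X + t. Camera axes: x right, y down, z forward; pixel columns grow to the right and rows downward; lengths in m; the calibration is good to about 2 mm. A picture is of the moment at which its call begins.
- r.hand_in(): hands the job in; it is judged then, once.
The state is a dict: "time": time; "joint_positions": joint angles; "joint_vel": joint speeds; "joint_efforts": joint torques, N m; "tool_pos": TCP position; "tool_rot": TCP orientation; "wrist_force": force on the tool from outside, world axes, zero at the start; "wrist_torque": the same for the moment, N m; "grip_width": finger opening in m; "gripper_force": force on a finger pad.
Only numpy, scipy, OpenCV 4.12 (cv2) and the standard library are available. Lean on these libraries where they do the work, as an engineer would, in place of code of your own. Each camera call takes 0.05 s, during which the arm holds its last target. There are 200 camera calls.

## Working session

There is one attempt and no reset: what is moved stays moved. The work goes in short steps, Python scripts to look and compute and a tool call to move; the robot and the scene stay as the last step left them, time stands still between calls to the robot, and variables do not carry over. Pictures are saved under pics/ and viewed, at most 10 in all, crops included, and the job is handed in when it is done.

Besides the shell and the picture viewer there is one more tool, called after ">>>" in YAML: its name, and indented under it one key for each argument. apply_moves: Moves the arm, as the interface text tells. Its arguments: {"type":"object","properties":{"rows":{"type":"array","items":{"type":"object","properties":{"wx":{"type":"number"},"wy":{"type":"number"},"wz":{"type":"number"},"tx":{"type":"number"},"ty":{"type":"number"},"tz":{"type":"number"},"jaw":{"type":"number"}}}},"force":{"type":"number"}},"required":["rows"]}

```bash
mkdir -p pics; python3 - <<'E'
from plant import r
import cv2,numpy as np
for n in("scene","top"):
    c=r.capture(n); cv2.imwrite(f"pics/{n}0.png",c["image"][:,:,::-1]); np.savez(f"{n}0.npz",**c)
    print(n,c["intrinsics"].round(1).tolist(),(-c["R"].T@c["t"]).round(3),c["R"].round(3).tolist())
print(r.observe())
E
```

```text
scene [[441.0, 0.0, 281.4], [0.0, 441.0, 212.9], [0.0, 0.0, 1.0]] [ 0.258 -0.709  0.56 ] [[0.906, -0.423, 0.01], [-0.235, -0.522, -0.82], [0.352, 0.74, -0.572]]
top [[421.8, 0.0, 287.9], [0.0, 421.8, 211.1], [0.0, 0.0, 1.0]] [ 0.506 -0.08   0.926] [[-0.013, -1.0, 0.019], [-0.997, 0.011, -0.075], [0.075, -0.02, -0.997]]
{'time': 0.1, 'joint_positions': array([ 1.12848985,  0.42666536,  0.07382918,  1.60650474, -0.03407378,
        1.11082259, -0.06711637]), 'joint_vel': array([ 1.50186917e-03, -3.65876007e-03,  1.46878721e-03, -4.16724448e-03,
       -7.97184142e-04,  3.78747501e-05,  1.62096214e-04]), 'joint_efforts': array([ 6.94627481e-03, -9.37472105e+01,  3.67647260e+00, -4.55041695e+01,
       -4.85892606e-02,  1.67920132e-02,  4.19124694e-05]), 'tool_pos': array([ 0.19470243, -0.64590774,  0.20486456]), 'tool_rot': array([ 9.89302996e-01,  1.45874108e-01, -1.28985080e-04, -5.56105882e-04]), 'wrist_force': array([-0.26060116, -0.09544182,  0.0836546 ]), 'wrist_torque': array([ 0.03754374, -0.04333017, -0.03591003]), 'gripper_force': 0.0, 'grip_width': 0.0938895197317786}
```

View pics/scene0.png

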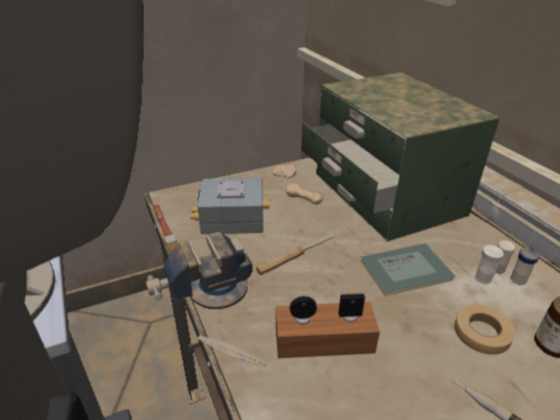

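View pics/top0.png

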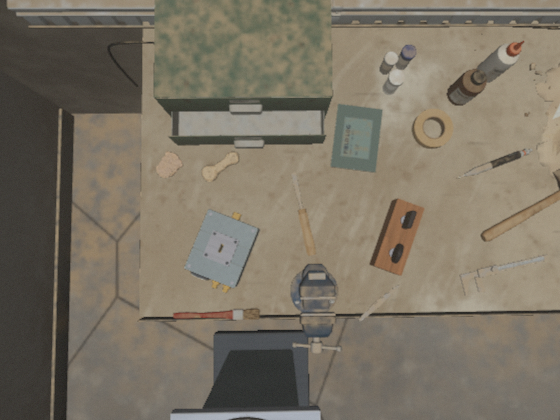

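The scene view shows the round key at (303,307) and the square key at (351,305) in the brown block. The lock plate is at (232,188), with the vise at (215,260). In the top view the block is at (398,237), the square key at (409,220), the round key at (397,253) and the lock at (221,247).

```bash
cat >h.py <<'E'
import numpy as np,cv2
def pts(c):
    K,R,t=c["intrinsics"],c["R"],c["t"];z=c["range_z"]
    v,u=np.mgrid[:420,:560]
    P=np.stack([(u-K[0,2])/K[0,0]*z,(v-K[1,2])/K[1,1]*z,z],-1)
    W=(P-t)@R; W[z==0]=np.nan
    return W
def rect(W,m):
    p=W[m][:,:2]; r=cv2.minAreaRect((p*1000).astype(np.float32)); return np.round(r[0],1),np.round(r[1],1),round(r[2],1),m.sum()
E
python3 - <<'E'
import numpy as np,cv2
from h import *
c=np.load("top0.npz");W=pts(c);im=c["image"].astype(int);z=W[...,2]
u=np.arange(560)[None,:]+0*z;v=np.arange(420)[:,None]+0*z
for n,box,zr in [("block",(360,435,190,285),(.043,.058)),("keys",(360,435,190,285),(.062,.13)),("sq",(400,435,200,232),(.08,.13)),("rd",(380,418,236,270),(.08,.13)),("box",(170,270,195,300),(.064,.074)),("plate",(170,270,195,300),(.0755,.09)),("vise",(285,345,255,345),(.03,.4)),("chisel",(285,322,165,258),(.008,.06))]:
    m=(u>=box[0])&(u<box[1])&(v>=box[2])&(v<box[3])&(z>zr[0])&(z<zr[1])
    print(n,*rect(W,m),"z",np.nanpercentile(z[m],[5,50,95]).round(4),W[m].mean(0).round(4))
a=c["image"][205:290,180:265,::-1];b=c["image"][195:280,365:450,::-1]
cv2.imwrite("pics/crop.png",cv2.resize(np.hstack([a,b]),(800,400),interpolation=cv2.INTER_CUBIC))
s=np.load("scene0.npz")["image"][..., ::-1]
cv2.imwrite("pics/crop2.png",np.hstack([cv2.resize(s[170:240,185:275],(400,311)),cv2.resize(s[285:360,270:385],(400,311))]))
E
```

```text
block [ 516.4 -327.2] [ 61.4 150.6] 69.1 1764 z [0.0471 0.05   0.053 ] [ 0.5157 -0.3245  0.0501]
keys [ 515.  -326.1] [ 11.1 109.9] 68.8 334 z [0.0664 0.0905 0.0975] [ 0.5164 -0.3248  0.0867]
sq [ 549.7 -339.6] [11.  35.6] 67.5 123 z [0.0831 0.0952 0.0978] [ 0.5496 -0.3383  0.0935]
rd [ 482.3 -313.8] [10.5 38.7] 69.5 120 z [0.0819 0.0923 0.0966] [ 0.4822 -0.3127  0.0907]
box [497.2  40.6] [110.2 130.1] 67.7 2548 z [0.069  0.0716 0.0735] [0.4968 0.0397 0.0714]
plate [495.7  37.9] [ 93.7 103.8] 66.2 731 z [0.0758 0.0778 0.0803] [0.4964 0.0402 0.0779]
vise [ 377.2 -148.9] [ 76.2 171.1] 83.9 2235 z [0.0529 0.0927 0.1011] [ 0.3876 -0.1487  0.0846]
chisel [ 569.8 -128. ] [184.   20.8] 11.6 574 z [0.01   0.016  0.0207] [ 0.5531 -0.1309  0.0156]
```

View pics/crop.png

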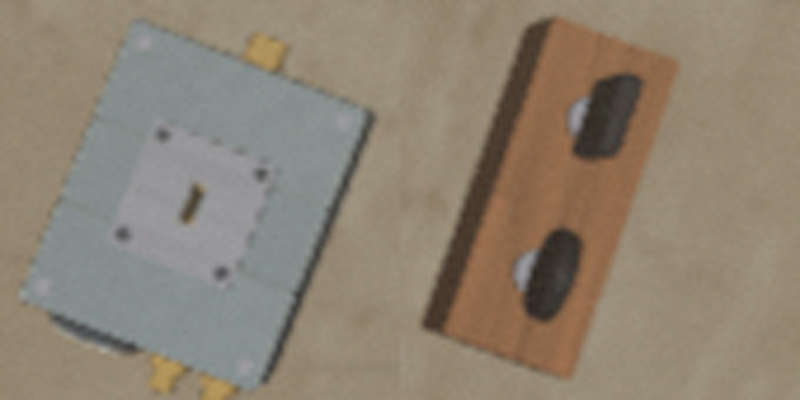

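Top-view crops: the keyway is a dark slit at about (193,203) in the left crop, lying along the box's long axis. The square key is the upper of the two heads, at (610,115) in the right crop. Next I measure the keyway more precisely.

```bash
cat >>h.py <<'E'
def ray(c,uv,h):
    K,R,t=c["intrinsics"],c["R"],c["t"]
    o=-R.T@t; uv=np.atleast_2d(uv).astype(float)
    d=np.c_[(uv-K[[0,1],[2,2]])/K[[0,1],[0,1]],np.ones(len(uv))]@R
    return o+d*((h-o[2])/d[:,2])[:,None]
def cen(c,box,h,thr,up=None):
    """weighted centre/axis of dark pixels in box (u0,u1,v0,v1)"""
    g=c["image"].astype(float).mean(2)[box[2]:box[3],box[0]:box[1]]
    v,u=np.nonzero(g<thr); w=(thr-g[v,u])
    p=ray(c,np.c_[u+box[0],v+box[2]],h)[:,:2]*1000
    m=np.average(p,axis=0,weights=w); C=np.cov((p-m).T,aweights=w); e,V=np.linalg.eigh(C)
    return m.round(1),np.degrees(np.arctan2(*V[::-1,1])).round(1),np.sqrt(e*12).round(1),len(u)
E
python3 - <<'E'
from h import *
for n in("top","scene"):
    c=dict(np.load(n+"0.npz"));W=pts(c);
    # keyway
    if n=="top": print(cen(c,(216,227,240,254),.078,110), cen(c,(216,227,240,254),.078,130))
    else:
        g=c["image"].mean(2)[180:197,218:246].astype(int); print(g)
    # plate: low-saturation
    im=c["image"];b=(195,245,220,275) if n=="top" else (210,255,175,203)
    if n=="top":
        hsv=cv2.cvtColor(im,cv2.COLOR_RGB2HSV)[b[2]:b[3],b[0]:b[1]]
        m=((hsv[...,1]<25)).astype(np.uint8)
        m=cv2.morphologyEx(m,cv2.MORPH_CLOSE,np.ones((5,5)))
        k=max(cv2.findContours(m,0,1)[0],key=cv2.contourArea)[:,0]+[b[0],b[2]]
        print("plate",cv2.minAreaRect((ray(c,k,.078)[:,:2]*1000).astype(np.float32)))
E
```

```text
(array([497.9,  39.5]), np.float64(156.9), array([ 3.9, 14.3]), 19) (array([497.7,  39.7]), np.float64(157.1), array([ 5.1, 15.4]), 28)
plate ((499.78094482421875, 41.40913009643555), (97.81532287597656, 108.14115905761719), 89.7311782836914)
[[141 142 140 141 138 134 139 142 143 142 142 141 142 142 141 142 141 142
  141 141 142 143 137 132 136 141 143 141]
 [142 138 128 132 140 142 146 147 148 149 148 147 146 147 148 147 149 148
  147 148 148 147 139 123 119 131 142 140]
 [143 134 111 115 135 149 154 156 156 155 153 153 152 153 154 154 155 152
  152 153 151 151 141 112 105 122 141 137]
 [147 137 115 115 137 152 157 158 158 158 156 157 155 154 156 155 154 155
  154 153 154 152 146 131 127 136 142 132]
 [150 149 140 138 149 155 156 158 159 157 157 155 153 154 156 155 155 156
  154 153 153 154 151 150 152 151 145 131]
 [152 156 151 152 153 156 156 158 159 158 157 156 153 155 157 155 154 155
  155 153 152 154 153 155 156 155 147 132]
 [152 154 154 154 153 157 157 158 158 158 157 155 154 156 156 156 156 154
  154 153 153 152 154 155 155 154 146 138]
 [152 155 153 155 155 155 157 158 155 
[... 432 characters left out ...]
156 156 155 154 155 158 159 159 155 154 154 152 154 156 157 155 156 154
  154 153 153 153 152 153 155 149 139 141]
 [154 152 150 153 157 157 159 157 159 160 156 156 156 157 156 158 157 156
  154 154 153 154 147 140 145 148 143 142]
 [135 124 133 152 155 158 159 159 158 158 157 156 155 158 157 157 157 156
  155 155 154 149 132 113 123 140 140 141]
 [117 100 118 147 153 155 156 156 156 156 155 154 153 154 153 153 153 152
  151 149 149 143 120 100 110 132 134 142]
 [109 102 116 131 137 136 137 137 136 137 137 136 134 134 131 129 128 129
  128 128 126 123 108  98 106 117 123 139]
 [ 98  96  99 101 103 105 103 105 105 104 104 102 102 104  97  97  97  96
   96  96  94  93  91  88  91  99 111 138]]
```

>>> apply_moves:
  rows:
    - {"tx": 30,"ty": -35,"wz": -7}
    - {"tx": 30,"ty": -35,"wz": -7}
    - {"wz": -7}
    - {"wz": -7}
    - {"wz": -7}
    - {"wz": -7}
    - {"wz": -7}
    - {"wz": -7}
    - {"wz": -7}
    - {"wz": -7}
  force: 60

```text
$.rows[0]: bad value
```

>>> apply_moves:
  rows:
    - {"tx": 35,"ty": -16,"tz": 0,"wx": 0,"wy": 0,"wz": 0,"jaw": 0}
    - {"tx": 35,"ty": -16,"tz": 0,"wx": 0,"wy": 0,"wz": 0,"jaw": 0}
    - {"tx": 35,"ty": -16,"tz": 0,"wx": 0,"wy": 0,"wz": 0,"jaw": 0}
    - {"tx": 35,"ty": -16,"tz": 0,"wx": 0,"wy": 0,"wz": 0,"jaw": 0}
    - {"tx": 35,"ty": -16,"tz": 0,"wx": 0,"wy": 0,"wz": 0,"jaw": 0}
    - {"tx": 35,"ty": -16,"tz": 0,"wx": 0,"wy": 0,"wz": 0,"jaw": 0}
    - {"tx": 35,"ty": -16,"tz": 0,"wx": 0,"wy": 0,"wz": 0,"jaw": 0}
    - {"tx": 35,"ty": -16,"tz": 0,"wx": 0,"wy": 0,"wz": 0,"jaw": 0}
    - {"tx": 35,"ty": -16,"tz": 0,"wx": 0,"wy": 0,"wz": 0,"jaw": 0}
    - {"tx": 35,"ty": -16,"tz": 0,"wx": 0,"wy": 0,"wz": 0,"jaw": 0}
  force: 60

```text
time: 0.93
tool_pos: [0.4847, -0.3905, 0.2053]
tool_rot: [0.989, 0.146, -0.0, -0.0]
wrist_force: [0.2, -0.1, -0.5]
grip_width: 0.0937
gripper_force: 0.0
```

>>> apply_moves:
  rows:
    - {"tx": 0,"ty": 0,"tz": 0,"wx": 0,"wy": 0,"wz": -7,"jaw": 0}
    - {"tx": 0,"ty": 0,"tz": 0,"wx": 0,"wy": 0,"wz": -7,"jaw": 0}
    - {"tx": 0,"ty": 0,"tz": 0,"wx": 0,"wy": 0,"wz": -7,"jaw": 0}
    - {"tx": 0,"ty": 0,"tz": 0,"wx": 0,"wy": 0,"wz": -7,"jaw": 0}
    - {"tx": 0,"ty": 0,"tz": 0,"wx": 0,"wy": 0,"wz": -7,"jaw": 0}
    - {"tx": 0,"ty": 0,"tz": 0,"wx": 0,"wy": 0,"wz": -7,"jaw": 0}
    - {"tx": 0,"ty": 0,"tz": 0,"wx": 0,"wy": 0,"wz": -7,"jaw": 0}
    - {"tx": 0,"ty": 0,"tz": 0,"wx": 0,"wy": 0,"wz": -7,"jaw": 0}
    - {"tx": 0,"ty": 0,"tz": 0,"wx": 0,"wy": 0,"wz": -7,"jaw": 0}
    - {"tx": 0,"ty": 0,"tz": 0,"wx": 0,"wy": 0,"wz": -7,"jaw": 0}

```text
time: 1.77
tool_pos: [0.4835, -0.392, 0.2051]
tool_rot: [0.725, 0.689, -0.0, -0.0]
wrist_force: [-0.1, 0.5, -0.3]
grip_width: 0.0939
gripper_force: 0.0
```

>>> apply_moves:
  rows:
    - {"tx": 0,"ty": 0,"tz": 0,"wx": 0,"wy": 0,"wz": -7,"jaw": 0}
    - {"tx": 0,"ty": 0,"tz": 0,"wx": 0,"wy": 0,"wz": -7,"jaw": 0}
    - {"tx": 0,"ty": 0,"tz": 0,"wx": 0,"wy": 0,"wz": -7,"jaw": 0}
    - {"tx": 0,"ty": 0,"tz": 0,"wx": 0,"wy": 0,"wz": -7,"jaw": 0}
    - {"tx": 0,"ty": 0,"tz": 0,"wx": 0,"wy": 0,"wz": -7,"jaw": 0}
    - {"tx": 0,"ty": 0,"tz": 0,"wx": 0,"wy": 0,"wz": -7,"jaw": 0}
    - {"tx": 0,"ty": 0,"tz": 0,"wx": 0,"wy": 0,"wz": -7,"jaw": 0}
    - {"tx": 0,"ty": 0,"tz": 0,"wx": 0,"wy": 0,"wz": -7,"jaw": 0}
    - {"tx": 0,"ty": 0,"tz": 0,"wx": 0,"wy": 0,"wz": -7,"jaw": 0}
    - {"tx": 0,"ty": 0,"tz": 0,"wx": 0,"wy": 0,"wz": -7,"jaw": 0}

```text
time: 2.6
tool_pos: [0.4835, -0.3919, 0.2051]
tool_rot: [0.198, 0.98, 0.0, -0.0]
wrist_force: [-0.3, -0.3, -0.2]
grip_width: 0.0939
gripper_force: 0.0
```

```bash
cat >>h.py <<'E'
from scipy.spatial.transform import Rotation as Ro
def togo(o,xyz,yaw):
    R=Ro.from_quat(o["tool_rot"]); T=Ro.from_euler("z",yaw,degrees=True)*Ro.from_euler("x",180,degrees=True)
    print("t",o["time"],"pos",(o["tool_pos"]*1000).round(1),"shift",(R.inv().apply(np.array(xyz)-o["tool_pos"]*1000)).round(1),"turn",np.degrees((R.inv()*T).as_rotvec()).round(1),
      "F",o["wrist_force"].round(1),"M",o["wrist_torque"].round(2),"w",round(o["grip_width"]*1000,1),round(o["gripper_force"],1))
E
python3 - <<'E'
from h import *
from plant import r
o=r.observe();togo(o,[549.6,-339.4,61],158.9);print(o["joint_positions"].round(2))
c=dict(np.load("scene0.npz"));print(ray(c,[230.3,188.6],.078))
E
```

```text
t 2.6 pos [ 483.5 -391.9  205.1] shift [-40.6  74.1 144.1] turn [ 0.  -0.  -1.8] F [-0.3 -0.3 -0.2] M [-0.   -0.11  0.01] w 93.9 0.0
[ 0.98  0.39 -0.51  1.7   0.21  1.11  1.57]
[[0.4952853  0.03751017 0.078     ]]
```

>>> apply_moves:
  rows:
    - {"tx": -20,"ty": 37,"tz": 0,"wx": 0,"wy": 0,"wz": -1.8,"jaw": 0}
    - {"tx": -20.5,"ty": 37,"tz": 0,"wx": 0,"wy": 0,"wz": 0,"jaw": 0}
    - {"tx": 0,"ty": 0,"tz": 35,"wx": 0,"wy": 0,"wz": 0,"jaw": 0}
    - {"tx": 0,"ty": 0,"tz": 25,"wx": 0,"wy": 0,"wz": 0,"jaw": 0}
    - {"tx": 0,"ty": 0,"tz": 0,"wx": 0,"wy": 0,"wz": 0,"jaw": 0}

```text
time: 3.02
tool_pos: [0.5463, -0.3379, 0.1404]
tool_rot: [0.185, 0.983, 0.001, -0.003]
wrist_force: [-1.7, -0.7, -0.6]
grip_width: 0.0939
gripper_force: 0.0
```

```bash
python3 - <<'E'
from h import *
from plant import r
togo(r.observe(),[549.6,-339.4,61],158.9)
c=r.capture("scene");d=r.capture("top")
cv2.imwrite("pics/a.png",np.hstack([cv2.resize(c["image"][200:380,250:430,::-1],(400,400)),cv2.resize(d["image"][150:300,330:480,::-1],(400,400))]))
E
```

```text
t 3.0167 pos [ 546.3 -337.9  140.4] shift [-4.2 -0.3 79.4] turn [ 0.1 -0.4 -0.3] F [-1.7 -0.7 -0.6] M [ 0.   -0.08  0.02] w 93.9 0.0
```

View pics/a.png

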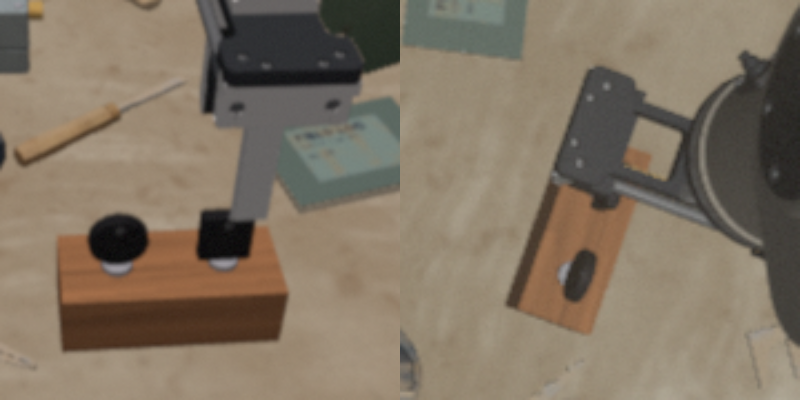

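The gripper is above the square key with its fingers on either side of the head, at about (225,235) in the left crop. Descending now.

>>> apply_moves:
  rows:
    - {"tx": 0,"ty": 0,"tz": 30,"wx": 0,"wy": 0,"wz": 0,"jaw": 0}
    - {"tx": 0,"ty": 0,"tz": 20,"wx": 0,"wy": 0,"wz": 0,"jaw": 0}
    - {"tx": 0,"ty": 0,"tz": 0,"wx": 0,"wy": 0,"wz": 0,"jaw": 0}
    - {"tx": 0,"ty": 0,"tz": 0,"wx": 0,"wy": 0,"wz": 0,"jaw": 0}

```text
time: 3.45
tool_pos: [0.5486, -0.3402, 0.0967]
tool_rot: [0.186, 0.982, -0.0, 0.0]
wrist_force: [-0.9, 0.4, -0.3]
grip_width: 0.0941
gripper_force: 0.0
```

```bash
python3 - <<'E'
from h import *
from plant import r
togo(r.observe(),[549.6,-339.4,61],158.9)
E
```

```text
t 3.45 pos [ 548.6 -340.2   96.7] shift [-0.7  1.1 35.7] turn [-0.   0.  -0.4] F [-0.9  0.4 -0.3] M [ 0.03 -0.11  0.1 ] w 94.1 0.0
```

>>> apply_moves:
  rows:
    - {"tx": -0.7,"ty": 1,"tz": 20,"wx": 0,"wy": 0,"wz": 0,"jaw": 0}
    - {"tx": 0,"ty": 0,"tz": 16,"wx": 0,"wy": 0,"wz": 0,"jaw": 100}
    - {"tx": 0,"ty": 0,"tz": 0,"wx": 0,"wy": 0,"wz": 0,"jaw": 255}
    - {"tx": 0,"ty": 0,"tz": 0,"wx": 0,"wy": 0,"wz": 0,"jaw": 255}
    - {"tx": 0,"ty": 0,"tz": 0,"wx": 0,"wy": 0,"wz": 0,"jaw": 255}
    - {"tx": 0,"ty": 0,"tz": 0,"wx": 0,"wy": 0,"wz": 0,"jaw": 255}
    - {"tx": 0,"ty": 0,"tz": 0,"wx": 0,"wy": 0,"wz": 0,"jaw": 255}
    - {"tx": 0,"ty": 0,"tz": 0,"wx": 0,"wy": 0,"wz": 0,"jaw": 255}
    - {"tx": 0,"ty": 0,"tz": 0,"wx": 0,"wy": 0,"wz": 0,"jaw": 255}
    - {"tx": 0,"ty": 0,"tz": 0,"wx": 0,"wy": 0,"wz": 0,"jaw": 255}
  force: 60

```text
time: 4.28
tool_pos: [0.5496, -0.339, 0.0597]
tool_rot: [0.186, 0.983, -0.0, 0.0]
wrist_force: [0.5, -0.2, -0.6]
grip_width: 0.0377
gripper_force: 0.0
```

```bash
python3 - <<'E'
from h import *
from plant import r
togo(r.observe(),[549.6,-339.4,61],158.9)
E
```

```text
t 4.2833 pos [ 549.6 -339.    59.7] shift [-0.2 -0.4 -1.3] turn [ 0.   0.  -0.3] F [ 0.5 -0.2 -0.6] M [ 0.02 -0.16 -0.01] w 37.7 0.0
```

>>> apply_moves:
  rows:
    - {"tx": 0,"ty": 0,"tz": -1,"wx": 0,"wy": 0,"wz": 0,"jaw": 255}
    - {"tx": 0,"ty": 0,"tz": 0,"wx": 0,"wy": 0,"wz": 0,"jaw": 255}
    - {"tx": 0,"ty": 0,"tz": 0,"wx": 0,"wy": 0,"wz": 0,"jaw": 255}
    - {"tx": 0,"ty": 0,"tz": 0,"wx": 0,"wy": 0,"wz": 0,"jaw": 255}
    - {"tx": 0,"ty": 0,"tz": 0,"wx": 0,"wy": 0,"wz": 0,"jaw": 255}
    - {"tx": 0,"ty": 0,"tz": 0,"wx": 0,"wy": 0,"wz": 0,"jaw": 255}
    - {"tx": 0,"ty": 0,"tz": 0,"wx": 0,"wy": 0,"wz": 0,"jaw": 255}

```text
time: 4.87
tool_pos: [0.5495, -0.339, 0.0605]
tool_rot: [0.186, 0.983, 0.0, -0.0]
wrist_force: [0.1, -0.9, -0.3]
grip_width: 0.0099
gripper_force: 60.0
```

```bash
python3 - <<'E'
from h import *
from plant import r
togo(r.observe(),[549.6,-339.4,61],158.9)
E
```

```text
t 4.8667 pos [ 549.5 -339.    60.5] shift [-0.2 -0.4 -0.5] turn [ 0.  -0.  -0.3] F [ 0.1 -0.9 -0.3] M [-0.08 -0.12 -0.  ] w 9.9 60.0
```

>>> apply_moves:
  rows:
    - {"tx": 0,"ty": 0,"tz": -5,"wx": 0,"wy": 0,"wz": 0,"jaw": 255}
    - {"tx": 0,"ty": 0,"tz": -10,"wx": 0,"wy": 0,"wz": 0,"jaw": 255}
    - {"tx": 0,"ty": 0,"tz": -15,"wx": 0,"wy": 0,"wz": 0,"jaw": 255}
    - {"tx": 0,"ty": 0,"tz": -20,"wx": 0,"wy": 0,"wz": 0,"jaw": 255}
    - {"tx": 0,"ty": 0,"tz": -30,"wx": 0,"wy": 0,"wz": 0,"jaw": 255}
    - {"tx": 0,"ty": 0,"tz": -30,"wx": 0,"wy": 0,"wz": 0,"jaw": 255}
    - {"tx": 0,"ty": 0,"tz": 0,"wx": 0,"wy": 0,"wz": 0,"jaw": 255}

```text
time: 5.45
tool_pos: [0.5522, -0.3398, 0.1774]
tool_rot: [0.186, 0.983, -0.001, 0.004]
wrist_force: [1.3, 0.5, 0.3]
grip_width: 0.0097
gripper_force: 60.0
```

```bash
python3 - <<'E'
from h import *
from plant import r
togo(r.observe(),[497.8,39.6,170],157)
E
```

```text
t 5.45 pos [ 552.2 -339.8  177.4] shift [189.2 333.3   5.5] turn [-0.1  0.4  1.6] F [1.3 0.5 0.3] M [-0.01 -0.22 -0.  ] w 9.7 60.0
```

>>> apply_moves:
  rows:
    - {"tx": 12,"ty": 20,"tz": 0,"wx": 0,"wy": 0,"wz": 1.5,"jaw": 255}
    - {"tx": 18,"ty": 32,"tz": 0,"wx": 0,"wy": 0,"wz": 0,"jaw": 255}
    - {"tx": 18,"ty": 32,"tz": 0,"wx": 0,"wy": 0,"wz": 0,"jaw": 255}
    - {"tx": 18,"ty": 32,"tz": 0,"wx": 0,"wy": 0,"wz": 0,"jaw": 255}
    - {"tx": 18,"ty": 32,"tz": 0,"wx": 0,"wy": 0,"wz": 0,"jaw": 255}
    - {"tx": 18,"ty": 32,"tz": 0,"wx": 0,"wy": 0,"wz": 0,"jaw": 255}
    - {"tx": 18,"ty": 32,"tz": 0,"wx": 0,"wy": 0,"wz": 0,"jaw": 255}
    - {"tx": 18,"ty": 32,"tz": 0,"wx": 0,"wy": 0,"wz": 0,"jaw": 255}
    - {"tx": 18,"ty": 32,"tz": 0,"wx": 0,"wy": 0,"wz": 0,"jaw": 255}
    - {"tx": 18,"ty": 32,"tz": 0,"wx": 0,"wy": 0,"wz": 0,"jaw": 255}

```text
time: 6.28
tool_pos: [0.5083, 0.0141, 0.1714]
tool_rot: [0.199, 0.98, -0.0, 0.001]
wrist_force: [0.7, 0.1, -0.1]
grip_width: 0.0097
gripper_force: 60.0
```

>>> apply_moves:
  rows:
    - {"tx": 10,"ty": 20,"tz": 0,"wx": 0,"wy": 0,"wz": 0,"jaw": 255}
    - {"tx": 0,"ty": 0,"tz": 0,"wx": 0,"wy": 0,"wz": 0,"jaw": 255}
    - {"tx": 0,"ty": 0,"tz": 0,"wx": 0,"wy": 0,"wz": 0,"jaw": 255}
    - {"tx": 0,"ty": 0,"tz": 0,"wx": 0,"wy": 0,"wz": 0,"jaw": 255}

```text
time: 6.62
tool_pos: [0.5074, 0.0341, 0.1709]
tool_rot: [0.199, 0.98, -0.0, 0.0]
wrist_force: [0.1, -0.6, -0.7]
grip_width: 0.0095
gripper_force: 60.0
```

```bash
python3 - <<'E'
from h import *
from plant import r
o=r.observe();togo(o,[497.8,39.6,150],157);print(o["joint_positions"].round(2))
c=r.capture("scene");d=r.capture("top")
np.savez("scene1.npz",**c)
cv2.imwrite("pics/b.png",np.hstack([cv2.resize(c["image"][100:240,160:300,::-1],(400,400)),cv2.resize(d["image"][170:320,150:300,::-1],(400,400))]))
E
```

```text
t 6.6167 pos [507.4  34.1 170.9] shift [11.   1.3 20.9] turn [-0.   0.   0.1] F [ 0.1 -0.6 -0.7] M [ 0.03 -0.15  0.02] w 9.5 60.0
[ 0.42  0.26 -0.71  1.98  0.21  0.97  0.79]
```

View pics/b.png

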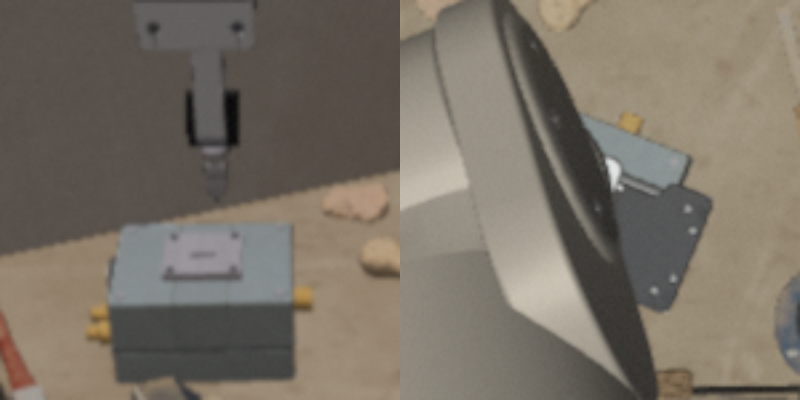

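The key is in hand, hanging upright at about (213,120) in the left crop, with its tip at (217,198). The keyway is at (203,254). I use the scene image to measure the key's offset along x in the grip.

```bash
python3 - <<'E'
from h import *
c=dict(np.load("scene1.npz"));K,R,t=c["intrinsics"],c["R"],c["t"]
def proj(p): q=K@(R@(np.array(p)/1000)+t); return (q[:2]/q[2]).round(2)
T=np.array([507.4,34.1,170.9])
print("pred head",proj(T+[0,0,15.5]),"tip",proj(T-[0,0,47.5]),"px/mm along x'",proj(T+[9.2,-3.9,0])-proj(T),"y'",proj(T+[3.9,9.2,0])-proj(T))
g=c["image"].mean(2)
for v in (134,138,142,146,148,150): print(v,g[v,220:250].astype(int))
print("blade")
for v in range(158,172,2): print(v,g[v,226:248].astype(int))
E
```

```text
pred head [233.66 140.35] tip [235.29 168.93] px/mm along x' [ 5.13 -0.04] y' [ 0.26 -2.29]
134 [80 83 81 81 71 35 23 54 91 96 96 96 94 95 96 96 98 88 50 19 12 15 15 45
 74 81 81 79 80 79]
138 [79 81 81 80 70 34 18 42 78 95 96 95 97 94 96 99 96 85 53 20 10 12 16 46
 75 81 80 81 81 80]
142 [81 83 81 82 70 36 17 34 69 92 96 95 94 96 98 96 95 89 67 30 12 10 16 44
 77 81 81 80 81 82]
146 [80 82 82 81 71 38 19 26 60 91 95 95 95 95 97 96 96 94 80 41  9 14 17 44
 74 81 81 81 82 82]
148 [79 80 82 82 81 67 33 20 47 75 80 79 78 78 79 78 80 77 67 37 13 12 12 47
 76 82 81 80 83 83]
150 [81 81 83 81 81 73 45 28 36 48 52 58 62 59 59 57 61 61 53 35 23 28 33 50
 77 83 84 82 82 81]
blade
158 [82 80 79 79 76 77 94 94 87 83 87 93 87 69 76 80 82 81 80 82 81 80]
160 [81 80 78 81 76 72 77 77 77 77 75 77 71 65 76 80 81 81 79 81 80 80]
162 [79 81 80 82 80 80 74 72 72 72 73 72 70 66 78 78 81 80 81 80 80 81]
164 [80 81 80 79 80 80 81 79 79 78 77 80 77 73 79 79 81 81 80 82 81 81]
166 [82 80 81 79 78 80 75 75 76 74 75 76 74 75 79 80 81 83 82 81 82 81]
168 [80 80 80 79 81 81 77 75 72 69 71 74 76 79 81 81 83 83 83 81 81 80]
170 [81 80 79 81 80 79 80 81 77 69 68 78 80 82 80 81 80 81 85 85 84 86]
```

```bash
python3 - <<'E'
from h import *
from plant import r
o=r.observe();togo(o,[496.8,40.7,130],157.2)
E
```

```text
t 6.7167 pos [507.4  33.5 170.6] shift [12.6  2.5 40.6] turn [-0.   0.  -0.2] F [-0.8 -0.3 -0.8] M [ 0.05 -0.22 -0.01] w 10.1 60.0
```

>>> apply_moves:
  rows:
    - {"tx": 12.5,"ty": 2.5,"tz": 0,"wx": 0,"wy": 0,"wz": 0,"jaw": 255}
    - {"tx": 0,"ty": 0,"tz": 20,"wx": 0,"wy": 0,"wz": 0,"jaw": 255}
    - {"tx": 0,"ty": 0,"tz": 20,"wx": 0,"wy": 0,"wz": 0,"jaw": 255}
    - {"tx": 0,"ty": 0,"tz": 0,"wx": 0,"wy": 0,"wz": 0,"jaw": 255}
    - {"tx": 0,"ty": 0,"tz": 0,"wx": 0,"wy": 0,"wz": 0,"jaw": 255}

```text
time: 7.13
tool_pos: [0.4958, 0.0417, 0.1303]
tool_rot: [0.199, 0.98, -0.0, -0.001]
wrist_force: [-0.6, -0.9, -0.1]
grip_width: 0.0097
gripper_force: 60.0
```

```bash
python3 - <<'E'
from h import *
from plant import r
o=r.observe();togo(o,[496.8,40.7,130],157.2)
c=r.capture("scene")
cv2.imwrite("pics/c.png",cv2.resize(c["image"][145:205,200:260,::-1],(600,600),interpolation=cv2.INTER_CUBIC))
K,R,t=c["intrinsics"],c["R"],c["t"]
def proj(p): q=K@(R@(np.array(p)/1000)+t); return (q[:2]/q[2]).round(2)
T=o["tool_pos"]*1000
print("pred head",proj(T+[0,0,15.5]),"tip",proj(T-[0,0,47.5]),"key mouth",proj([496.8,40.7,78]))
E
```

```text
t 7.1333 pos [495.8  41.7 130.3] shift [-1.3 -0.5  0.3] turn [-0.  -0.1 -0.1] F [-0.6 -0.9 -0.1] M [ 0.07 -0.16 -0.04] w 9.7 60.0
pred head [227.92 158.53] tip [229.73 185.61] key mouth [230.47 187.7 ]
```

View pics/c.png

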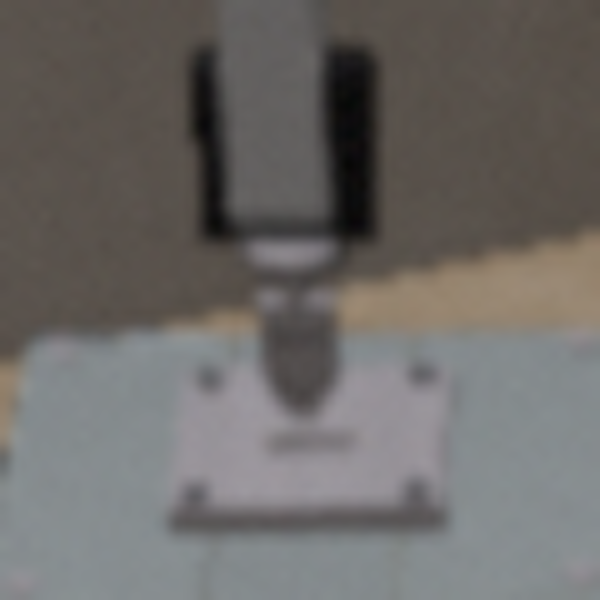

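The tip is at (302,413), just above and behind the keyway at (311,440). I correct by about 1.9 mm along x' and −1.8 mm along y', then lower gently.

>>> apply_moves:
  rows:
    - {"tx": -1.9,"ty": -1.8,"tz": 0,"wx": 0,"wy": 0,"wz": 0,"jaw": 255}
    - {"tx": 0,"ty": 0,"tz": 3,"wx": 0,"wy": 0,"wz": 0,"jaw": 255}
    - {"tx": 0,"ty": 0,"tz": 2,"wx": 0,"wy": 0,"wz": 0,"jaw": 255}
    - {"tx": 0,"ty": 0,"tz": 1,"wx": 0,"wy": 0,"wz": 0,"jaw": 255}
    - {"tx": 0,"ty": 0,"tz": 1,"wx": 0,"wy": 0,"wz": 0,"jaw": 255}
    - {"tx": 0,"ty": 0,"tz": 0,"wx": 0,"wy": 0,"wz": 0,"jaw": 255}

```text
time: 7.68
tool_pos: [0.4977, 0.0395, 0.1234]
tool_rot: [0.199, 0.98, 0.0, -0.0]
wrist_force: [0.1, 0.1, -0.9]
grip_width: 0.0095
gripper_force: 60.0
```

```bash
python3 - <<'E'
from h import *
from plant import r
o=r.observe();togo(o,[496.8,40.7,123],157.2)
E
```

```text
t 7.6833 pos [497.7  39.5 123.4] shift [1.3 0.7 0.4] turn [ 0.  -0.  -0.1] F [ 0.1  0.1 -0.9] M [ 0.06 -0.15  0.04] w 9.5 60.0
```

>>> apply_moves:
  rows:
    - {"tx": 0,"ty": 0,"tz": 1,"wx": 0,"wy": 0,"wz": 0,"jaw": 255}
    - {"tx": 0,"ty": 0,"tz": 1,"wx": 0,"wy": 0,"wz": 0,"jaw": 255}
    - {"tx": 0,"ty": 0,"tz": 1,"wx": 0,"wy": 0,"wz": 0,"jaw": 255}
    - {"tx": 0,"ty": 0,"tz": 0,"wx": 0,"wy": 0,"wz": 0,"jaw": 255}

```text
time: 8.02
tool_pos: [0.4976, 0.0395, 0.1203]
tool_rot: [0.199, 0.98, 0.0, -0.0]
wrist_force: [0.3, 0.3, -0.6]
grip_width: 0.0095
gripper_force: 60.0
```

>>> apply_moves:
  rows:
    - {"tx": 0,"ty": 0,"tz": 1,"wx": 0,"wy": 0,"wz": 0,"jaw": 255}
    - {"tx": 0,"ty": 0,"tz": 1,"wx": 0,"wy": 0,"wz": 0,"jaw": 255}
    - {"tx": 0,"ty": 0,"tz": 1,"wx": 0,"wy": 0,"wz": 0,"jaw": 255}
    - {"tx": 0,"ty": 0,"tz": 0,"wx": 0,"wy": 0,"wz": 0,"jaw": 255}

```text
time: 8.35
tool_pos: [0.4977, 0.0396, 0.1173]
tool_rot: [0.199, 0.98, 0.0, -0.0]
wrist_force: [-0.1, 0.5, -0.9]
grip_width: 0.0099
gripper_force: 60.0
```

```bash
python3 - <<'E'
from h import *
from plant import r
o=r.observe();togo(o,[497.7,39.5,123],157.2)
E
```

```text
t 8.35 pos [497.7  39.6 117.3] shift [-0.  -0.1 -5.7] turn [ 0.  -0.  -0.1] F [-0.1  0.5 -0.9] M [ 0.06 -0.17 -0.03] w 9.9 60.0
```

>>> apply_moves:
  rows:
    - {"tx": 0,"ty": 0,"tz": 1,"wx": 0,"wy": 0,"wz": 0,"jaw": 255}
    - {"tx": 0,"ty": 0,"tz": 1,"wx": 0,"wy": 0,"wz": 0,"jaw": 255}
    - {"tx": 0,"ty": 0,"tz": 1,"wx": 0,"wy": 0,"wz": 0,"jaw": 255}
    - {"tx": 0,"ty": 0,"tz": 0,"wx": 0,"wy": 0,"wz": 0,"jaw": 255}

```text
time: 8.68
tool_pos: [0.4976, 0.0398, 0.1143]
tool_rot: [0.199, 0.98, 0.0, -0.0]
wrist_force: [0.3, 2.0, -2.3]
grip_width: 0.0096
gripper_force: 60.0
```

>>> apply_moves:
  rows:
    - {"tx": 0,"ty": 0,"tz": 1,"wx": 0,"wy": 0,"wz": 0,"jaw": 255}
    - {"tx": 0,"ty": 0,"tz": 1,"wx": 0,"wy": 0,"wz": 0,"jaw": 255}
    - {"tx": 0,"ty": 0,"tz": 1,"wx": 0,"wy": 0,"wz": 0,"jaw": 255}
    - {"tx": 0,"ty": 0,"tz": 0,"wx": 0,"wy": 0,"wz": 0,"jaw": 255}

```text
time: 9.02
tool_pos: [0.4976, 0.0398, 0.1113]
tool_rot: [0.199, 0.98, 0.0, -0.0]
wrist_force: [-0.9, 3.9, -1.6]
grip_width: 0.0098
gripper_force: 60.0
```

```bash
python3 - <<'E'
from h import *
from plant import r
o=r.observe();togo(o,[497.7,39.5,123],157.2)
E
```

```text
t 9.0167 pos [497.6  39.8 111.3] shift [ -0.2  -0.2 -11.7] turn [ 0.  -0.  -0.1] F [-0.9  3.9 -1.6] M [1.31 0.28 0.02] w 9.8 60.0
```

>>> apply_moves:
  rows:
    - {"tx": 0,"ty": 0.6,"tz": 0,"wx": 0,"wy": 0,"wz": 0,"jaw": 255}
    - {"tx": 0,"ty": 0,"tz": 1,"wx": 0,"wy": 0,"wz": 0,"jaw": 255}
    - {"tx": 0,"ty": 0,"tz": 1,"wx": 0,"wy": 0,"wz": 0,"jaw": 255}
    - {"tx": 0,"ty": 0,"tz": 0,"wx": 0,"wy": 0,"wz": 0,"jaw": 255}

```text
time: 9.35
tool_pos: [0.4976, 0.0399, 0.1092]
tool_rot: [0.199, 0.98, -0.0, -0.0]
wrist_force: [-4.5, 2.5, -1.3]
grip_width: 0.0095
gripper_force: 60.0
```

```bash
python3 - <<'E'
from h import *
from plant import r
o=r.observe();togo(o,[497.7,39.5,123],157.2)
E
```

```text
t 9.35 pos [497.6  39.9 109.2] shift [ -0.3  -0.3 -13.8] turn [-0.  -0.  -0.1] F [-4.5  2.5 -1.3] M [0.63 0.92 0.  ] w 9.5 60.0
```

>>> apply_moves:
  rows:
    - {"tx": 0.8,"ty": 0.1,"tz": 0,"wx": 0,"wy": 0,"wz": 0,"jaw": 255}
    - {"tx": 0,"ty": 0,"tz": 1,"wx": 0,"wy": 0,"wz": 0,"jaw": 255}
    - {"tx": 0,"ty": 0,"tz": 1,"wx": 0,"wy": 0,"wz": 0,"jaw": 255}
    - {"tx": 0,"ty": 0,"tz": 0,"wx": 0,"wy": 0,"wz": 0,"jaw": 255}

```text
time: 9.68
tool_pos: [0.4974, 0.0403, 0.1074]
tool_rot: [0.199, 0.98, -0.0, 0.0]
wrist_force: [0.0, -0.0, -0.1]
grip_width: 0.0095
gripper_force: 60.0
```

```bash
python3 - <<'E'
from h import *
from plant import r
o=r.observe();togo(o,[497.7,39.5,123],157.2)
E
```

```text
t 9.6833 pos [497.4  40.3 107.4] shift [ -0.5  -0.6 -15.6] turn [ 0.   0.  -0.1] F [ 0.  -0.  -0.1] M [ 0.06  0.04 -0.02] w 9.5 60.0
```

>>> apply_moves:
  rows:
    - {"tx": 0,"ty": 0,"tz": 1,"wx": 0,"wy": 0,"wz": 0,"jaw": 255}
    - {"tx": 0,"ty": 0,"tz": 1,"wx": 0,"wy": 0,"wz": 0,"jaw": 255}
    - {"tx": 0,"ty": 0,"tz": 1,"wx": 0,"wy": 0,"wz": 0,"jaw": 255}
    - {"tx": 0,"ty": 0,"tz": 0,"wx": 0,"wy": 0,"wz": 0,"jaw": 255}

```text
time: 10.02
tool_pos: [0.4967, 0.0406, 0.1042]
tool_rot: [0.199, 0.98, -0.0, -0.001]
wrist_force: [-5.3, 1.5, 2.6]
grip_width: 0.0097
gripper_force: 60.0
```

```bash
python3 - <<'E'
from h import *
from plant import r
o=r.observe();togo(o,[497.4,40.3,123],157.2)
E
```

```text
t 10.0167 pos [496.7  40.6 104.2] shift [ -0.8  -0.  -18.8] turn [-0.  -0.1 -0.1] F [-5.3  1.5  2.6] M [0.56 1.24 0.01] w 9.7 60.0
```

>>> apply_moves:
  rows:
    - {"tx": 0.6,"ty": 0,"tz": 0,"wx": 0,"wy": 0,"wz": 0,"jaw": 255}
    - {"tx": 0,"ty": 0,"tz": 1,"wx": 0,"wy": 0,"wz": 0,"jaw": 255}
    - {"tx": 0,"ty": 0,"tz": 1,"wx": 0,"wy": 0,"wz": 0,"jaw": 255}
    - {"tx": 0,"ty": 0,"tz": 1,"wx": 0,"wy": 0,"wz": 0,"jaw": 255}
    - {"tx": 0,"ty": 0,"tz": 0,"wx": 0,"wy": 0,"wz": 0,"jaw": 255}

```text
time: 10.43
tool_pos: [0.4961, 0.0408, 0.1011]
tool_rot: [0.199, 0.98, -0.0, -0.001]
wrist_force: [-4.8, 1.9, 0.3]
grip_width: 0.0097
gripper_force: 60.0
```

```bash
python3 - <<'E'
from h import *
from plant import r
o=r.observe();togo(o,[497.4,40.3,123],157.2)
E
```

```text
t 10.4333 pos [496.1  40.8 101.1] shift [ -1.3   0.  -21.9] turn [-0.  -0.1 -0.1] F [-4.8  1.9  0.3] M [0.58 1.33 0.06] w 9.7 60.0
```

>>> apply_moves:
  rows:
    - {"tx": 0.8,"ty": 0,"tz": 0,"wx": 0,"wy": 0,"wz": 0,"jaw": 255}
    - {"tx": 0,"ty": 0,"tz": 0,"wx": 0,"wy": 0,"wz": 0,"jaw": 255}
    - {"tx": 0,"ty": 0,"tz": 1,"wx": 0,"wy": 0,"wz": 0,"jaw": 255}
    - {"tx": 0,"ty": 0,"tz": 1,"wx": 0,"wy": 0,"wz": 0,"jaw": 255}
    - {"tx": 0,"ty": 0,"tz": 0,"wx": 0,"wy": 0,"wz": 0,"jaw": 255}

```text
time: 10.85
tool_pos: [0.4961, 0.0411, 0.0995]
tool_rot: [0.199, 0.98, 0.0, 0.0]
wrist_force: [-1.8, 0.5, -0.7]
grip_width: 0.0098
gripper_force: 60.0
```

```bash
python3 - <<'E'
from h import *
from plant import r
o=r.observe();togo(o,[497.4,40.3,123],157.2)
E
```

```text
t 10.85 pos [496.1  41.1  99.5] shift [ -1.5  -0.2 -23.5] turn [ 0.   0.  -0.1] F [-1.8  0.5 -0.7] M [ 0.34  0.45 -0.01] w 9.8 60.0
```

Well centred now. Pushing on past the second pin.

>>> apply_moves:
  rows:
    - {"tx": 0.2,"ty": 0,"tz": 1,"wx": 0,"wy": 0,"wz": 0,"jaw": 255}
    - {"tx": 0,"ty": 0,"tz": 1,"wx": 0,"wy": 0,"wz": 0,"jaw": 255}
    - {"tx": 0,"ty": 0,"tz": 1,"wx": 0,"wy": 0,"wz": 0,"jaw": 255}
    - {"tx": 0,"ty": 0,"tz": 1,"wx": 0,"wy": 0,"wz": 0,"jaw": 255}
    - {"tx": 0,"ty": 0,"tz": 0,"wx": 0,"wy": 0,"wz": 0,"jaw": 255}

```text
time: 11.27
tool_pos: [0.4965, 0.0411, 0.0957]
tool_rot: [0.199, 0.98, 0.0, 0.001]
wrist_force: [0.2, 0.1, 6.4]
grip_width: 0.0094
gripper_force: 60.0
```

```bash
python3 - <<'E'
from h import *
from plant import r
o=r.observe();togo(o,[496.1,41.1,88.5],157.2)
E
```

```text
t 11.2667 pos [496.5  41.1  95.7] shift [ 0.4 -0.2  7.2] turn [ 0.   0.1 -0.1] F [0.2 0.1 6.4] M [-0.15 -0.14  0.02] w 9.4 60.0
```

>>> apply_moves:
  rows:
    - {"tx": 0,"ty": 0,"tz": 1.5,"wx": 0,"wy": 0,"wz": 0,"jaw": 255}
    - {"tx": 0,"ty": 0,"tz": 1.5,"wx": 0,"wy": 0,"wz": 0,"jaw": 255}
    - {"tx": 0,"ty": 0,"tz": 1,"wx": 0,"wy": 0,"wz": 0,"jaw": 255}
    - {"tx": 0,"ty": 0,"tz": 0,"wx": 0,"wy": 0,"wz": 0,"jaw": 255}

```text
time: 11.6
tool_pos: [0.4965, 0.041, 0.0916]
tool_rot: [0.199, 0.98, 0.0, 0.001]
wrist_force: [3.0, -0.5, -1.3]
grip_width: 0.0098
gripper_force: 60.0
```

```bash
python3 - <<'E'
from h import *
from plant import r
o=r.observe();togo(o,[496.1,41.1,88.5],157.2)
E
```

```text
t 11.6 pos [496.5  41.   91.6] shift [ 0.4 -0.1  3.1] turn [ 0.   0.1 -0.1] F [ 3.  -0.5 -1.3] M [-0.18 -0.93 -0.01] w 9.8 60.0
```

Past the pins. Now 3 mm more to seat.

>>> apply_moves:
  rows:
    - {"tx": -0.3,"ty": 0,"tz": 1,"wx": 0,"wy": 0,"wz": 0,"jaw": 255}
    - {"tx": 0,"ty": 0,"tz": 1,"wx": 0,"wy": 0,"wz": 0,"jaw": 255}
    - {"tx": 0,"ty": 0,"tz": 1,"wx": 0,"wy": 0,"wz": 0,"jaw": 255}
    - {"tx": 0,"ty": 0,"tz": 0.5,"wx": 0,"wy": 0,"wz": 0,"jaw": 255}
    - {"tx": 0,"ty": 0,"tz": 0,"wx": 0,"wy": 0,"wz": 0,"jaw": 255}

```text
time: 12.02
tool_pos: [0.4965, 0.0408, 0.0884]
tool_rot: [0.199, 0.98, -0.0, 0.0]
wrist_force: [0.6, -1.3, 9.7]
grip_width: 0.0094
gripper_force: 60.0
```

```bash
python3 - <<'E'
from h import *
from plant import r
o=r.observe();togo(o,[496.1,41.1,88.5],157.2)
E
```

```text
t 12.0167 pos [496.5  40.8  88.4] shift [ 0.5  0.1 -0.1] turn [ 0.   0.  -0.1] F [ 0.6 -1.3  9.7] M [-0.37 -0.39  0.01] w 9.4 60.0
```

>>> apply_moves:
  rows:
    - {"tx": 0,"ty": 0,"tz": 0,"wx": 0,"wy": 0,"wz": 0,"jaw": 255}
    - {"tx": 0,"ty": 0,"tz": 0,"wx": 0,"wy": 0,"wz": 0,"jaw": 255}
    - {"tx": 0,"ty": 0,"tz": 0,"wx": 0,"wy": 0,"wz": 5,"jaw": 255}
    - {"tx": 0,"ty": 0,"tz": 0,"wx": 0,"wy": 0,"wz": 5,"jaw": 255}
    - {"tx": 0,"ty": 0,"tz": 0,"wx": 0,"wy": 0,"wz": 5,"jaw": 255}
    - {"tx": 0,"ty": 0,"tz": 0,"wx": 0,"wy": 0,"wz": 5,"jaw": 255}
    - {"tx": 0,"ty": 0,"tz": 0,"wx": 0,"wy": 0,"wz": 5,"jaw": 255}
    - {"tx": 0,"ty": 0,"tz": 0,"wx": 0,"wy": 0,"wz": 0,"jaw": 255}

```text
time: 12.68
tool_pos: [0.4969, 0.0415, 0.0884]
tool_rot: [0.408, 0.913, 0.001, 0.001]
wrist_force: [3.7, 1.1, 5.9]
grip_width: 0.0093
gripper_force: 60.0
```

```bash
python3 - <<'E'
from h import *
from plant import r
o=r.observe();togo(o,[496.5,40.8,88.5],157.2-97)
E
```

```text
t 12.6833 pos [496.9  41.5  88.4] shift [-0.3 -0.7 -0.1] turn [ 0.1 -0.  71.6] F [3.7 1.1 5.9] M [ 0.4  -1.25  0.04] w 9.3 60.0
```

>>> apply_moves:
  rows:
    - {"tx": -0.3,"ty": 0.4,"tz": 0.3,"wx": 0,"wy": 0,"wz": 0,"jaw": 255}
    - {"tx": 0,"ty": 0,"tz": 0,"wx": 0,"wy": 0,"wz": 5,"jaw": 255}
    - {"tx": 0,"ty": 0,"tz": 0,"wx": 0,"wy": 0,"wz": 5,"jaw": 255}
    - {"tx": 0,"ty": 0,"tz": 0,"wx": 0,"wy": 0,"wz": 5,"jaw": 255}
    - {"tx": 0,"ty": 0,"tz": 0,"wx": 0,"wy": 0,"wz": 5,"jaw": 255}
    - {"tx": 0,"ty": 0,"tz": 0,"wx": 0,"wy": 0,"wz": 5,"jaw": 255}
    - {"tx": 0,"ty": 0,"tz": 0,"wx": 0,"wy": 0,"wz": 5,"jaw": 255}
    - {"tx": 0,"ty": 0,"tz": 0,"wx": 0,"wy": 0,"wz": 0,"jaw": 255}

```text
time: 13.35
tool_pos: [0.4974, 0.0416, 0.0884]
tool_rot: [0.63, 0.777, 0.001, 0.001]
wrist_force: [1.1, 1.9, 11.9]
grip_width: 0.0097
gripper_force: 60.0
```

```bash
python3 - <<'E'
from h import *
from plant import r
o=r.observe();togo(o,[496.5,40.8,88.5],157.2-97)
print(Ro.from_quat(o["tool_rot"]).inv().apply(o["wrist_force"]).round(1))
E
```

```text
t 13.35 pos [497.4  41.6  88.4] shift [-0.6 -1.1 -0.1] turn [ 0.1 -0.  41.8] F [ 1.1  1.9 11.9] M [ 0.45 -0.7   0.03] w 9.7 60.0
[  1.6   1.5 -11.9]
```

>>> apply_moves:
  rows:
    - {"tx": 0.2,"ty": 0.2,"tz": 0,"wx": 0,"wy": 0,"wz": 5,"jaw": 255}
    - {"tx": 0,"ty": 0,"tz": 0,"wx": 0,"wy": 0,"wz": 5,"jaw": 255}
    - {"tx": 0,"ty": 0,"tz": 0,"wx": 0,"wy": 0,"wz": 5,"jaw": 255}
    - {"tx": 0,"ty": 0,"tz": 0,"wx": 0,"wy": 0,"wz": 5,"jaw": 255}
    - {"tx": 0,"ty": 0,"tz": 0,"wx": 0,"wy": 0,"wz": 5,"jaw": 255}
    - {"tx": 0,"ty": 0,"tz": 0,"wx": 0,"wy": 0,"wz": 5,"jaw": 255}
    - {"tx": 0,"ty": 0,"tz": 0,"wx": 0,"wy": 0,"wz": 0,"jaw": 255}

```text
time: 13.93
tool_pos: [0.498, 0.0417, 0.0884]
tool_rot: [0.809, 0.587, 0.001, 0.001]
wrist_force: [4.0, 0.4, 9.4]
grip_width: 0.0097
gripper_force: 60.0
```

```bash
python3 - <<'E'
from h import *
from plant import r
o=r.observe();togo(o,[496.5,40.8,88.5],157.2-97);print(o["joint_positions"].round(2))
print(Ro.from_quat(o["tool_rot"]).inv().apply(o["wrist_force"]).round(1))
E
```

```text
t 13.9333 pos [498.   41.7  88.4] shift [-1.3 -1.1 -0.1] turn [ 0.1 -0.1 11.7] F [4.  0.4 9.4] M [ 0.05 -1.3   0.08] w 9.7 60.0
[ 0.1   0.31 -0.37  2.08  0.16  0.77 -0.68]
[ 1.7  3.7 -9.4]
```

>>> apply_moves:
  rows:
    - {"tx": 0.1,"ty": 0.4,"tz": 0,"wx": 0,"wy": 0,"wz": 4,"jaw": 255}
    - {"tx": 0,"ty": 0,"tz": 0,"wx": 0,"wy": 0,"wz": 4,"jaw": 255}
    - {"tx": 0,"ty": 0,"tz": 0,"wx": 0,"wy": 0,"wz": 2,"jaw": 255}
    - {"tx": 0,"ty": 0,"tz": 0,"wx": 0,"wy": 0,"wz": 2,"jaw": 255}
    - {"tx": 0,"ty": 0,"tz": 0,"wx": 0,"wy": 0,"wz": 0,"jaw": 255}

```text
time: 14.35
tool_pos: [0.4982, 0.0416, 0.0884]
tool_rot: [0.865, 0.501, 0.001, 0.0]
wrist_force: [3.4, 0.2, 11.6]
grip_width: 0.01
gripper_force: 60.1
```

```bash
python3 - <<'E'
from h import *
from plant import r
o=r.observe();togo(o,[496.5,40.8,88.5],157.2-97)
print(Ro.from_quat(o["tool_rot"]).inv().apply(o["wrist_force"]).round(1))
c=r.capture("scene")
cv2.imwrite("pics/d.png",cv2.resize(c["image"][145:205,200:260,::-1],(600,600),interpolation=cv2.INTER_CUBIC))
E
```

```text
t 14.35 pos [498.2  41.6  88.4] shift [-1.5 -1.1 -0.1] turn [ 0.1 -0.1 -0. ] F [ 3.4  0.2 11.6] M [ 0.08 -0.95  0.48] w 10.0 60.1
[  1.9   2.9 -11.6]
```

View pics/d.png

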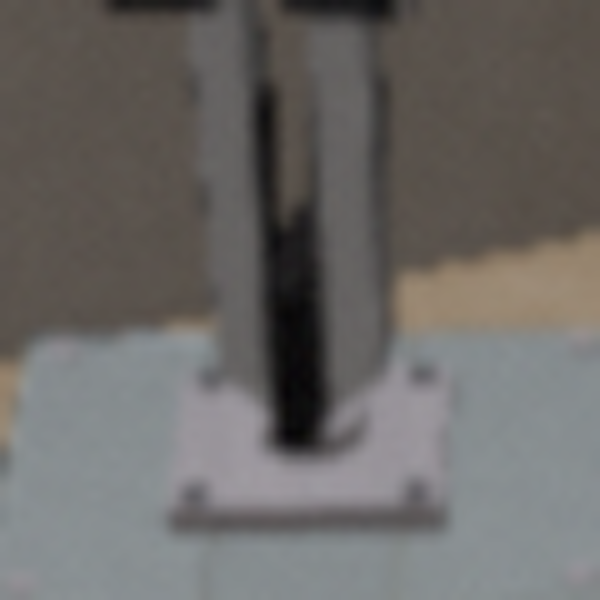

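The picture shows the collar flat on the plate at (310,440) and the head edge-on to the camera, a quarter turn round. The moment jumped from 0.08 to 0.48 N m, so the key is at the stop. Holding, then handing in.

>>> apply_moves:
  rows:
    - {"tx": 0,"ty": 0,"tz": 0,"wx": 0,"wy": 0,"wz": 0,"jaw": 255}
    - {"tx": 0,"ty": 0,"tz": 0,"wx": 0,"wy": 0,"wz": 0,"jaw": 255}
    - {"tx": 0,"ty": 0,"tz": 0,"wx": 0,"wy": 0,"wz": 0,"jaw": 255}
    - {"tx": 0,"ty": 0,"tz": 0,"wx": 0,"wy": 0,"wz": 0,"jaw": 255}
    - {"tx": 0,"ty": 0,"tz": 0,"wx": 0,"wy": 0,"wz": 0,"jaw": 255}
    - {"tx": 0,"ty": 0,"tz": 0,"wx": 0,"wy": 0,"wz": 0,"jaw": 255}

```text
time: 14.9
tool_pos: [0.4982, 0.0416, 0.0884]
tool_rot: [0.865, 0.502, 0.001, 0.0]
wrist_force: [3.9, 0.8, 11.3]
grip_width: 0.0096
gripper_force: 60.0
```

```bash
python3 - <<'E'
from h import *
from plant import r
togo(r.observe(),[496.5,40.8,88.5],157.2-97)
print(r.hand_in())
E
```

```text
t 14.9 pos [498.2  41.6  88.4] shift [-1.5 -1.1 -0.1] turn [ 0.1 -0.1  0.1] F [ 3.9  0.8 11.3] M [ 0.17 -0.9   0.4 ] w 9.6 60.0
the job is handed in; nothing more can be done
None
```

The square key is fully home in the lock, turned about 97° clockwise to its stop and still held with a 60 N grip; I handed the job in at about 15 s, and no verdict came back.

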